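# Close the bar clamp up to the glued panel

### The arm

A 6-joint arm with a two-finger parallel gripper is mounted at the origin on the work surface. World frame = base frame: x ahead of the robot, y to its left, z up, the work surface at z = 0. Lengths are in mm, angles in rad, forces in N, time in s.
With the tool pointing down it reaches from about 275 to 1000 mm from the base axis. Payload 8.4 kg.
Tool frame: the origin (TCP) lies on the mounting face of the last link; the fingertips stand 173 mm ahead of it and the grasp point (between the pads) lies 155 mm ahead of it; z points along the fingers, y is the direction in which the jaws open and shut (so a half turn about z gives the same grasp; the last joint's range is limited). The gripper opens to 85 mm and grips with 20 to 120 N. Pads are 22 mm wide; open, the fingers measure 114 mm over their backs; the gripper's body (76 mm by 85 mm) begins 54 mm behind the grasp point. The pads swing forward as they close: fully open they stand 13 mm farther back than shut.
Start: joints at [1.252, 0.353, 1.633, -0, 1.155, -0.002], TCP at [194.704, 593.902, 404.681] pointing down, gripper open.
Joint ranges: [-2.63, 2.63], [-0.92, 2.1], [0.06, 2.66], [-1.3, 4.44], [0, 2.69], [-3.02, 3.02]. Speed limits (rad/s): [2.22, 2.22, 2.79, 3.14, 3.14, 3.14].

### API

Orientations are given as [roll, pitch, yaw] about the fixed x, y, z axes, in that order (R = Rz(yaw) Ry(pitch) Rx(roll)).
In Python, from rig import r, grab_frame, spotter gives the robot as it stands.
- The arm moves only by the tool apply_moves, never from a script. Its argument "motion" is text: rows parted by semicolons, each of 5 numbers parted by spaces: the opening, from -1 (shut) to 1 (fully open), then the shift along the tool's x, y, z as a fraction of full scale, then the turn about the tool's z as a fraction of full scale. In form: hand x y z twist; .... A call has 1 to 20 rows; each row is the pose to reach, as a shift and turn from the pose commanded when the call began, along the tool's axes at that moment, turning the shorter way round; what a row does not reach only later rows make up. Full scale, the value 1, is 1 m for a shift and pi rad for a turn. A row lasts 1/12 s, in which the tool goes at most 41.7 mm and 7.16 degrees, less where a joint would pass 70% of its speed; a pose out of reach is approached as far as the arm can. A call with a number of a shift or a turn outside -1 to 1 is refused whole. A call with a gripper value outside its range is refused whole. The fingers move at their own pace and stop on an object; "squeeze" is the grip in N (left out, the last holds). Time passes only in rows, so rows that repeat a pose let the fingers close. It gives the time, the measured TCP pose, the force and the opening at its end, in the units of the state.
- r.sense(): the state, without advancing time (a new reading comes with each control period).
- grab_frame(name): name is "scene" or "side" or "wrist"; returns a dict with "img" (420x560x3 uint8, red, green, blue), "fx", "fy", "cx", "cy" (pixels), "R" (3x3) and "t" (3): a world point X has camera coordinates R X + t. Camera axes: x right, y down, z forward; pixel columns grow to the right and rows downward; lengths in mm; the calibration is good to about 2 mm. A picture is of the moment at which its call begins. There is no depth.
- r.sign_off(): hands the job in, once; it reports no verdict.
Trained networks look in the newest picture that a camera, given by its name, has taken for a name from the list of things; names that differ only in an ending like _2 or _b are one class to them, and where a whole thing is asked for, a point or a joint stands for the part that bears it (a point fixed in the world has none). Each returns a list of dicts, best first, with "conf" (0 to 1); they miss things now and then, are a little off and sometimes report something else, mostly with a low value. They report only what shows in the picture. A call takes as long as a camera call.
- spotter.boxes_of(query, camera): "point" ([x, y, z] in mm, in world coordinates, good to about 4 mm: the middle of the surface that is visible of it).
- spotter.place_of(query, camera): "point" ([x, y, z] in mm, in world coordinates, good to about 4 mm: a listed point, or the origin of a listed thing).
The state is a dict: "clock": time; "qpos": joint angles; "qvel": joint speeds; "joint_efforts": joint torques, N m; "eef_pos": TCP position; "tcp_rot": TCP orientation; "contact_force": force on the tool from outside, world axes, zero at the start; "wrist_torque": the same for the moment, N m; "opening": opening from 0.0 (shut) to 1.0 (fully open).
Only numpy, scipy, OpenCV 4.12 (cv2) and the standard library are available. Lean on these libraries where they do the work, as an engineer would, in place of code of your own. Each camera call takes 0.05 s, during which the arm holds its last target.

### The job

Get the bar clamp ready to squeeze the glued serving-board panel: hold the yellow release bar of its sliding jaw up, slide the jaw along the notched bar until it stands close in front of the panel (a gap of at most about 30 mm, which the screw will take up, but not touching it), and let the release bar go so that the latch drops fully into the nearest notch. Do not shift the panel, and leave the pencil, offcut, try square and glue bottle where they are.

Things in the scene. Friction and masses are not known exactly. Their poses are not given: they have to be found in the camera images.
- release_bar (a point): centre of the yellow release bar of the sliding jaw: round, level, 12 mm diameter, 80 mm long, across the clamp, on two posts 60 mm apart. x along it, y along the clamp away from the panel, z up. Latched it is 94 mm above the bench and 34 mm above the notched bar; 50 mm before and behind it and the space below are free for fingers. It lifts straight up and travels with the jaw
- latch (a joint): height of the release bar above its latched position (m): 0 = its pin lies fully in a notch (jaw locked both ways, 1.5 mm of play), up to 0.0105 = pin on the ridge between two notches, above 0.011 = jaw free to slide, 0.022 = upper stop. A spring pushes it down: 6 N at first, 8.5 N near the stop
- carriage (a joint): how far the sliding jaw has been slid along the clamp towards the panel (m), 0 to 0.28. Notches lie at 0, 0.020, 0.040 and so on, every 20 mm, and it starts latched near 0, at the far end. The ridges between are sloped: a pin let down between two notches slides into the nearer one and takes the jaw along (dead on a ridge it needs a nudge). Sliding takes about 1 N
- jaw_face (a point): centre of the sliding jaw's flat steel pressing face (jaw 48 mm wide, from 61 to 102 mm above the bench), which looks along this point's -y, towards the panel. The release bar lies 87 mm behind it (+y). y runs along the clamp from panel to jaw, x across it, z up
- panel_edge (a point): middle of the panel's edge that faces the sliding jaw, half-way up. The panel: a loose board of five light and dark staves, 260 mm across the clamp, 170 mm along it, 22 mm thick, lying on the clamp's bar and two bearers, underside 60 mm above the bench; its other edge stands at the screw pad. The gap to close is the distance along y from here to jaw_face
- pencil_mid (a point): middle of a yellow pencil (150 mm long, 8 mm thick) lying on the panel; leave it
- offcut_mid (a point): middle of a dark wooden offcut (28 x 200 x 18 mm) lying on the jig's plywood base beside the clamp; leave it
- square_mid (a point): middle of the wooden stock of a try square lying on the jig's plywood base beside the clamp (stock 100 x 16 x 18 mm, steel blade 150 mm); leave it
- glue_mid (a point): middle of the white glue bottle (60 mm diameter, 170 mm tall) standing on the bench beside the jig, on the side away from the robot; leave it

How it is judged:
By the outcome, as a careful person would: the job done as asked, in the order asked, and still so for the second after the job is handed in, with the robot touching nothing.
It also fails if it takes over 38 s, if anything falls off the work surface, if the arm or the gripper's body presses on something with over 40 N, if the wrist force passes 120 N, or if a joint passes its speed limit or range.

## Working session

There is one attempt and no reset: what is moved stays moved. The work goes in short steps, Python scripts to look and compute and a tool call to move; the robot and the scene stay as the last step left them, time stands still between calls to the robot, and variables do not carry over. Pictures are saved under pics/ and viewed, and the job is handed in when it is done.

Besides the shell and the picture viewer there is one more tool, called after "Request:" by a JSON object that holds its "op" and its "data". apply_moves: Moves the arm, as the interface text tells. Its arguments: {"type":"object","properties":{"motion":{"type":"string"},"squeeze":{"type":"number"}},"required":["motion"]}

```bash
ls; mkdir -p pics
python3 - <<'E'
from rig import r, grab_frame, spotter
import cv2
s=r.sense(); print(s)
for c in ["scene","side","wrist"]:
    f=grab_frame(c); cv2.imwrite(f"pics/a_{c}.png",f["img"][:,:,::-1])
    for q in ["release_bar","jaw_face","panel_edge","pencil_mid","offcut_mid","square_mid","glue_mid"]:
        for d in spotter.place_of(q,c)[:2]: print(c,q,[round(float(v)) for v in d["point"]],round(d["conf"],2))
print(r.sense()["clock"])
E
```

```text
pics
{'clock': 0.0, 'qpos': array([ 1.25163036e+00,  3.53642622e-01,  1.63415116e+00, -7.02868123e-06,
        1.15521506e+00, -2.40918414e-03]), 'qvel': array([ 0.00042262,  0.00117338,  0.00088209,  0.00132938,  0.00066819,
       -0.00142582]), 'joint_efforts': array([ 1.79626106e-03, -6.05240250e+01, -3.42074239e+01,  2.04429284e-05,
        9.23693151e-03,  6.07884942e-08]), 'eef_pos': array([194.60838527, 593.67133037, 403.95768182]), 'tcp_rot': array([-3.14017645e+00,  3.01450487e-06,  2.82483872e+00]), 'contact_force': array([ 0.15551363, -0.91471223, -0.57587814]), 'wrist_torque': array([ 0.01851087, -0.02138371,  0.00729421]), 'opening': 0.9992405255139026}
scene release_bar [478, 292, 92] 0.57
scene jaw_face [499, 207, 84] 0.67
scene panel_edge [534, -9, 72] 0.82
scene pencil_mid [546, -94, 87] 0.6
scene offcut_mid [611, 217, 20] 0.72
scene square_mid [427, 82, 23] 0.79
scene glue_mid [706, 147, 91] 0.68
scene glue_mid [615, 215, 22] 0.41
side release_bar [482, 292, 92] 0.66
side jaw_face [498, 203, 78] 0.66
side panel_edge [537, -13, 72] 0.96
side pencil_mid [546, -94, 80] 0.69
side pencil_mid [708, 148, 84] 0.21
side offcut_mid [610, 214, 21] 0.63
side square_mid [424, 84, 23] 0.82
side glue_mid [710, 145, 84] 0.68
1.2
```

View pics/a_scene.png

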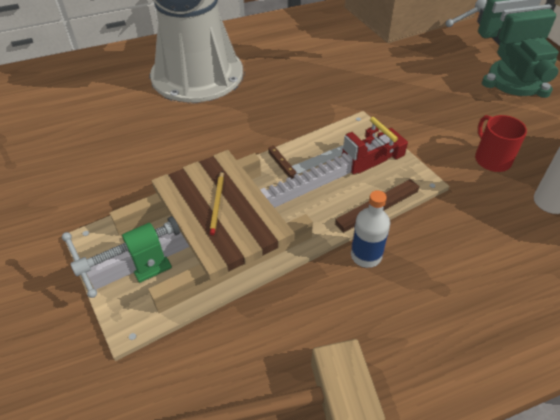

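View pics/a_side.png

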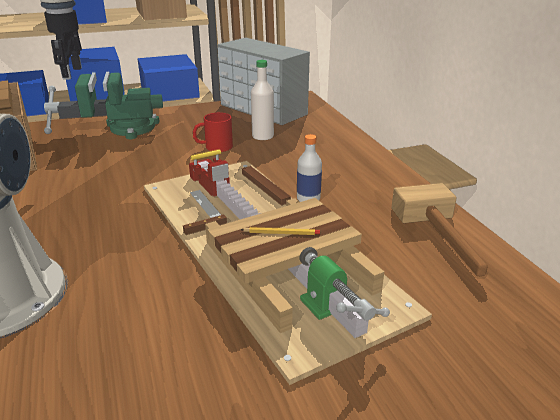

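View pics/a_wrist.png

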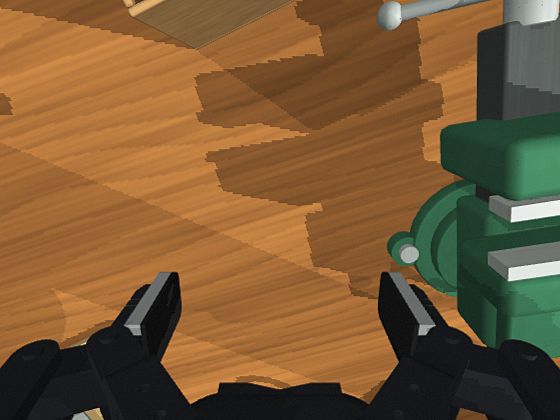

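The scene view shows the red sliding jaw with its yellow bar at about (385,128), the panel at (225,205), and the pencil on it. The side view agrees, with the bar at (205,155). Both networks match the pictures. The gap is about 219 mm, so 200 mm (10 notches) leaves about 19 mm.

```bash
cat > h.py <<'E'
from rig import r, grab_frame, spotter
import numpy as np, cv2
from scipy.spatial.transform import Rotation as Ro
def rel(target, yang=None, cmd=None):
    s=r.sense(); R=Ro.from_euler("xyz",s["tcp_rot"]).as_matrix()
    p=np.array(s["eef_pos"]) if cmd is None else np.array(cmd)
    d=R.T@(np.array(target)-p)
    tw=0
    if yang is not None:
        cur=np.arctan2(R[1,1],R[0,1]); tw=-(np.radians(yang)-cur+np.pi/2)%np.pi-np.pi/2
    print("shift",np.round(d/1000,4),"twist",round(tw/np.pi,4),"clock",s["clock"])
E
python3 -c "
from h import *
rel([481,292,335],100.2,[194.704,593.902,404.681])"
```

```text
shift [-0.3661 -0.1977  0.0697] twist -0.1575 clock 1.2
```

Request:
{"op": "apply_moves", "data": {"motion": "0.4 -0.366 -0.198 0.07 -0.1575;0.4 -0.366 -0.198 0.07 -0.1575;0.4 -0.366 -0.198 0.07 -0.1575;0.4 -0.366 -0.198 0.07 -0.1575;0.4 -0.366 -0.198 0.07 -0.1575;0.4 -0.366 -0.198 0.07 -0.1575;0.4 -0.366 -0.198 0.07 -0.1575;0.4 -0.366 -0.198 0.07 -0.1575;0.4 -0.366 -0.198 0.07 -0.1575;0.4 -0.366 -0.198 0.07 -0.1575;0.4 -0.366 -0.198 0.07 -0.1575;0.4 -0.366 -0.198 0.07 -0.1575;0.4 -0.366 -0.198 0.07 -0.1575;0.4 -0.366 -0.198 0.07 -0.1575;0.4 -0.366 -0.198 0.07 -0.1575;0.4 -0.366 -0.198 0.07 -0.1575;0.4 -0.366 -0.198 0.07 -0.1575;0.4 -0.366 -0.198 0.07 -0.1575", "squeeze": 40}}

```text
clock: 2.7
eef_pos: [480.4, 292.4, 334.8]
tcp_rot: [3.141, 0.0, -2.962]
contact_force: [-0.3, 0.5, -0.2]
opening: 0.7
```

Run:
```python
from h import *
for c in ["wrist","side"]:
    f=grab_frame(c); cv2.imwrite(f"pics/b_{c}.png",f["img"][:,:,::-1])
    if c=="wrist": np.savez("b.npz",**{k:f[k] for k in f})
    for q in ["release_bar","jaw_face"]:
        for d in spotter.place_of(q,c)[:2]: print(c,q,[round(float(v),1) for v in d["point"]],round(d["conf"],2))
s=r.sense();print(s["clock"],s["eef_pos"],s["tcp_rot"],s["opening"],s["contact_force"])
```

```text
wrist release_bar [480.9, 288.5, 94.8] 0.56
wrist jaw_face [496.6, 205.8, 82.3] 0.72
side jaw_face [498.1, 204.6, 81.5] 0.84
3.0 [480.78024366 291.77735858 334.67978128] [ 3.14158630e+00 -1.40837983e-05 -2.96354846e+00] 0.6963219470385884 [ 0.0270847  -0.03084715 -0.09999887]
```

View pics/b_wrist.png

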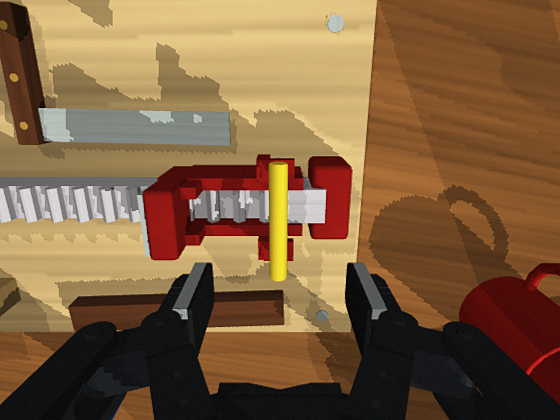

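The wrist view shows the bar standing upright in the image from (278,163) to (279,280). It is well centred between the fingers, and the clamp axis is level. I'll refine its position from the yellow pixels.

Run:
```python
from h import *
f=np.load("b.npz"); im=f["img"]
hsv=cv2.cvtColor(im,cv2.COLOR_RGB2HSV)
m=cv2.inRange(hsv,(24,180,120),(34,255,255)); m[:, :250]=0; m[:,310:]=0; m[:150]=0; m[290:]=0
ys,xs=np.nonzero(m); print(len(xs),xs.min(),xs.max(),ys.min(),ys.max())
(c,wh,a)=cv2.minAreaRect(np.c_[xs,ys].astype(np.float32)); print(c,wh,a)
P=np.polyfit(ys,xs,1)
def w(u,v,z):
    d=f["R"].T@np.array([(u-f["cx"])/f["fx"],(v-f["cy"])/f["fy"],1]); o=-f["R"].T@f["t"]
    return o+d*(z-o[2])/d[2]
A=w(np.polyval(P,ys.min()),ys.min(),96);B=w(np.polyval(P,ys.max()),ys.max(),96)
print(A,B,(A+B)/2,np.linalg.norm(A-B),np.degrees(np.arctan2(*(B-A)[[1,0]])))
for T in [(A+B)/2]:
    rel([T[0],T[1],94+155],None,[480.9,291.9,335])
```

```text
2074 269 287 162 280
(278.0, 221.0) (118.0, 18.0) 90.0
[439.67496366 284.66034407  96.        ] [519.64511445 299.16919792  96.        ] [479.66003906 291.914771    96.        ] 81.27565354196571 10.283224943728516
shift [0.0012 0.0002 0.086 ] twist 0.0 clock 3.0
```

Request:
{"op": "apply_moves", "data": {"motion": "0.4 0.001 0 0.025 0;0.4 0.001 0 0.05 0;0.4 0.001 0 0.07 0;0.4 0.001 0 0.086 0;0.4 0.001 0 0.086 0;0.4 0.001 0 0.086 0;-1 0.001 0 0.086 0;-1 0.001 0 0.086 0;-1 0.001 0 0.086 0;-1 0.001 0 0.086 0;-1 0.001 0 0.086 0;-1 0.001 0 0.086 0;-1 0.001 0 0.086 0;-1 0.001 0 0.086 0;-1 0.001 0 0.086 0;-1 0.001 0 0.086 0", "squeeze": 50}}

```text
clock: 4.33
eef_pos: [480.2, 291.5, 249.7]
tcp_rot: [3.142, 0.001, -2.963]
contact_force: [-0.3, -2.3, 5.7]
opening: 0.117
```

Run:
```python
from h import *
f=grab_frame("wrist"); cv2.imwrite("pics/c_wrist.png",f["img"][:,:,::-1])
s=r.sense();print(s["clock"],s["eef_pos"],s["tcp_rot"],s["opening"],s["contact_force"])
```

```text
4.3833 [480.19467877 291.5109159  249.71735569] [ 3.14153670e+00  1.39547523e-03 -2.96340493e+00] 0.12201939850704215 [ 0.20312069 -2.8920515   5.62530106]
```

View pics/c_wrist.png

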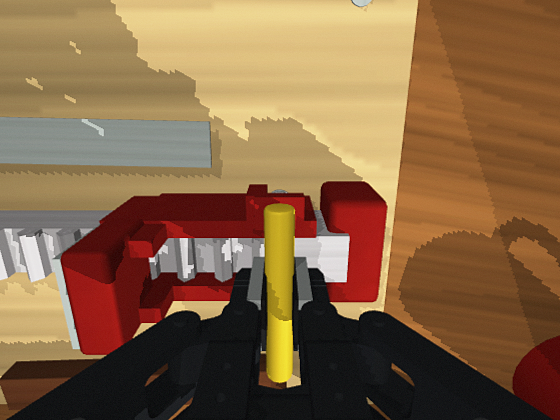

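The bar is gripped: it runs between the pads at (280,300), and the opening of 0.12 is about 10 mm. Next I lift it 17 mm.

Request:
{"op": "apply_moves", "data": {"motion": "-1 0 0 -0.006 0;-1 0 0 -0.012 0;-1 0 0 -0.017 0;-1 0 0 -0.017 0;-1 0 0 -0.017 0;-1 0 0 -0.017 0"}}

```text
clock: 4.88
eef_pos: [480.1, 291.5, 265.8]
tcp_rot: [-3.142, 0.001, -2.963]
contact_force: [7.3, -2.0, -7.6]
opening: 0.12
```

Run:
```python
from h import *
f=grab_frame("side"); cv2.imwrite("pics/d_side.png",cv2.resize(f["img"][120:240,140:300,::-1],(800,600)))
f=grab_frame("wrist"); cv2.imwrite("pics/d_wrist.png",f["img"][:,:,::-1])
for c in("scene","side"):
  grab_frame(c)
  for q in ("panel_edge","jaw_face"):
    for d in spotter.place_of(q,c)[:1]: print(c,q,d)
s=r.sense();print(s["clock"],s["eef_pos"],s["opening"],s["contact_force"])
```

```text
scene panel_edge {'point': [535.5, -12.1, 73.2], 'conf': 0.55}
scene jaw_face {'point': [497.9, 205.9, 85.6], 'conf': 0.92}
side panel_edge {'point': [539.3, -13.1, 74.3], 'conf': 0.9}
side jaw_face {'point': [494.8, 204.9, 79.7], 'conf': 0.88}
5.2833 [480.09673287 291.52146203 265.56420759] 0.12201184439577255 [ 5.98499939 -1.32577658 -7.78469333]
```

View pics/d_side.png

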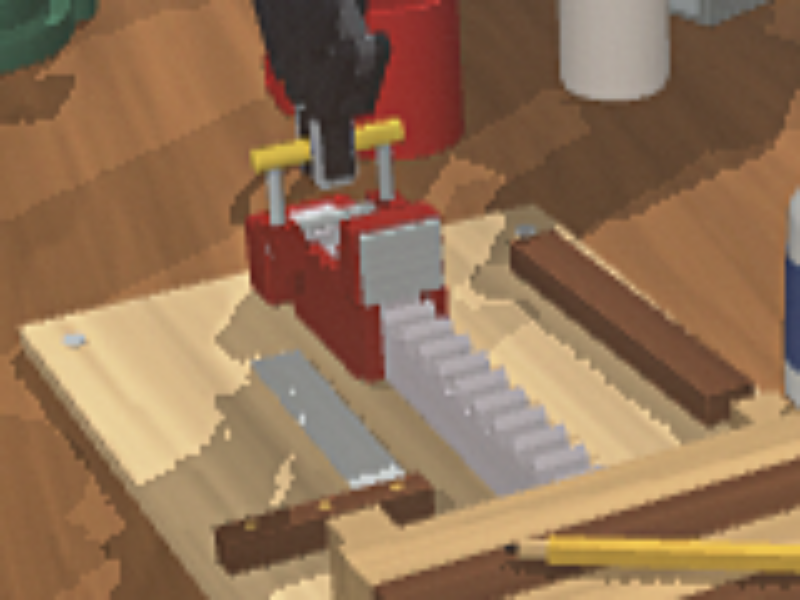

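View pics/d_wrist.png

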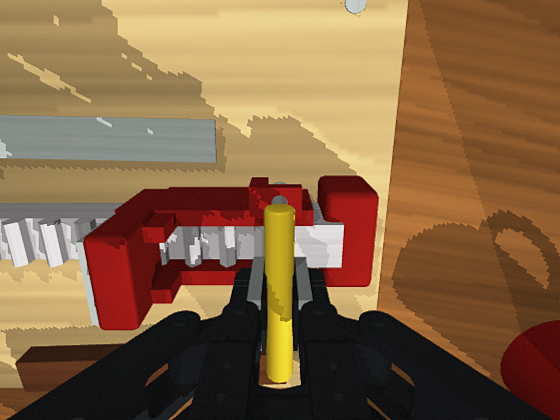

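The side view shows the release bar up at (330,145), held clear on its posts. The spring load reads 7.8 N at a 16 mm lift. Now I slide the jaw in two halves.

Request:
{"op": "apply_moves", "data": {"motion": "-1 0 -0.003 0 0;-1 0 -0.01 0 0;-1 0 -0.02 0 0;-1 0 -0.03 0 0;-1 0 -0.04 0 0;-1 0 -0.05 0 0;-1 0 -0.06 0 0;-1 0 -0.07 0 0;-1 0 -0.08 0 0;-1 0 -0.09 0 0;-1 0 -0.097 0 0;-1 0 -0.1 0 0;-1 0 -0.1 0 0;-1 0 -0.1 0 0"}}

```text
clock: 6.45
eef_pos: [497.9, 193.0, 265.7]
tcp_rot: [3.141, 0.001, -2.964]
contact_force: [4.5, 0.4, -8.3]
opening: 0.117
```

Run:
```python
from h import *
f=grab_frame("wrist"); cv2.imwrite("pics/e_wrist.png",f["img"][:,:,::-1])
s=r.sense();print(s["clock"],s["eef_pos"],s["tcp_rot"],s["opening"],s["contact_force"],s["wrist_torque"])
```

```text
6.5 [497.89488662 193.11178311 265.7629585 ] [ 3.14118537e+00  1.16520401e-03 -2.96400799e+00] 0.11628858627341951 [ 5.39066267 -0.04435604 -8.36006767] [-0.00792047 -0.80648162 -0.02742392]
```

View pics/e_wrist.png

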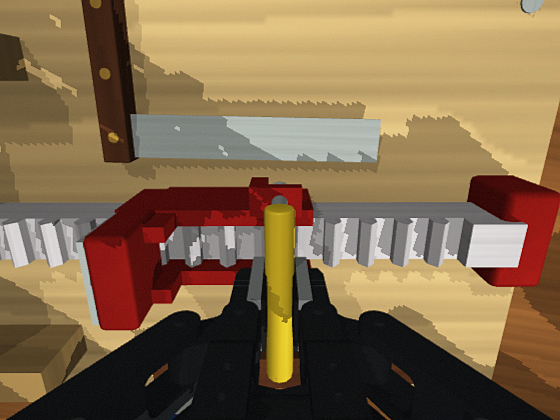

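The jaw slides with the bar, and the side force hasn't changed. I'll slide another 80 mm, then measure the gap before the last notch.

Request:
{"op": "apply_moves", "data": {"motion": "-1 0 -0.003 0 0;-1 0 -0.01 0 0;-1 0 -0.02 0 0;-1 0 -0.03 0 0;-1 0 -0.04 0 0;-1 0 -0.05 0 0;-1 0 -0.06 0 0;-1 0 -0.07 0 0;-1 0 -0.077 0 0;-1 0 -0.08 0 0;-1 0 -0.08 0 0;-1 0 -0.08 0 0"}}

```text
clock: 7.5
eef_pos: [512.1, 114.3, 265.8]
tcp_rot: [3.141, 0.001, -2.964]
contact_force: [5.4, -0.5, -8.3]
opening: 0.121
```

Run:
```python
from h import *
a=np.radians(10.25); v=np.array([-np.sin(a),np.cos(a),0])
for c in("scene","side","wrist"):
  f=grab_frame(c); cv2.imwrite(f"pics/f_{c}.png",f["img"][:,:,::-1])
  P={}
  for q in ("panel_edge","jaw_face"):
    for d in spotter.place_of(q,c)[:1]: print(c,q,d); P[q]=np.array(d["point"])
  if len(P)==2: print("gap",(P["jaw_face"]-P["panel_edge"])@v)
s=r.sense();print(s["clock"],s["eef_pos"],s["opening"],s["contact_force"])
```

```text
scene panel_edge {'point': [535.6, -7.1, 70.4], 'conf': 0.64}
scene jaw_face {'point': [528.1, 30.8, 81.6], 'conf': 0.87}
gap 38.62971903184824
side panel_edge {'point': [535.0, -13.1, 72.0], 'conf': 0.78}
side jaw_face {'point': [528.4, 30.7, 79.9], 'conf': 0.6}
gap 44.275409957034896
wrist panel_edge {'point': [536.5, -11.0, 70.7], 'conf': 0.57}
wrist jaw_face {'point': [530.7, 28.2, 82.8], 'conf': 0.85}
gap 39.60646791148288
7.95 [512.00852003 114.54956594 265.74475578] 0.11942879507290241 [ 4.63915712  0.69324099 -7.77926989]
```

View pics/f_wrist.png

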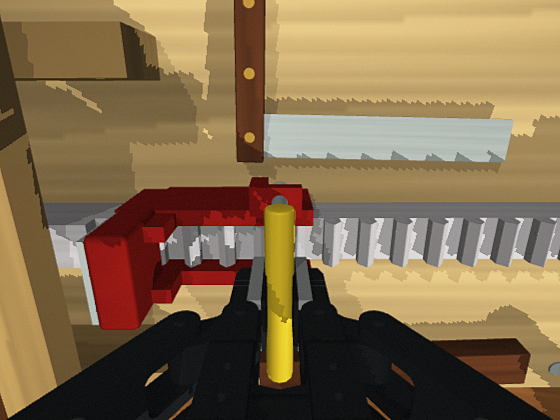

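View pics/f_scene.png

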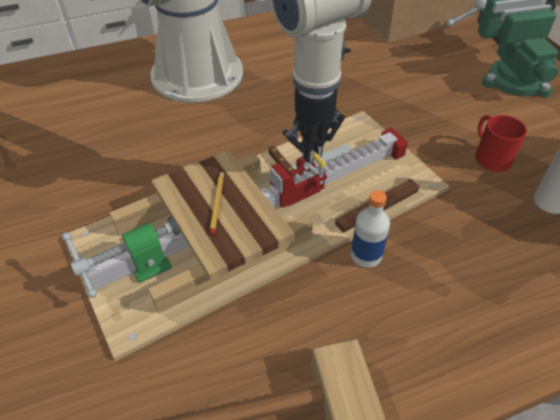

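The wrist view shows the jaw face at (90,280) and the panel edge at about x=60 at the left, with clear space between them. The gap measures 39–44 mm, so one more notch leaves about 21 mm. I'll slide 20 mm, lower, release and check.

Request:
{"op": "apply_moves", "data": {"motion": "-1 0 -0.005 0 0;-1 0 -0.013 0 0;-1 0 -0.018 0 0;-1 0 -0.02 0 0;-1 0 -0.02 0 0;-1 0 -0.02 0 0;-1 0 -0.02 0.004 0;-1 0 -0.02 0.008 0;-1 0 -0.02 0.012 0;-1 0 -0.02 0.016 0;-1 0 -0.02 0.017 0;-1 0 -0.02 0.017 0;-1 0 -0.02 0.017 0"}}

```text
clock: 9.03
eef_pos: [515.7, 94.9, 249.7]
tcp_rot: [3.141, 0.001, -2.964]
contact_force: [0.9, -1.1, 9.3]
opening: 0.115
```

Run:
```python
from h import *
s=r.sense();print(s["clock"],s["eef_pos"],s["opening"],s["contact_force"])
f=grab_frame("side"); cv2.imwrite("pics/g_side.png",cv2.resize(f["img"][120:240,160:320,::-1],(800,600)))
```

```text
9.0333 [515.68530213  94.88601272 249.68921222] 0.11485937949078118 [ 0.94569155 -1.14974099  9.32956493]
```

View pics/g_side.png

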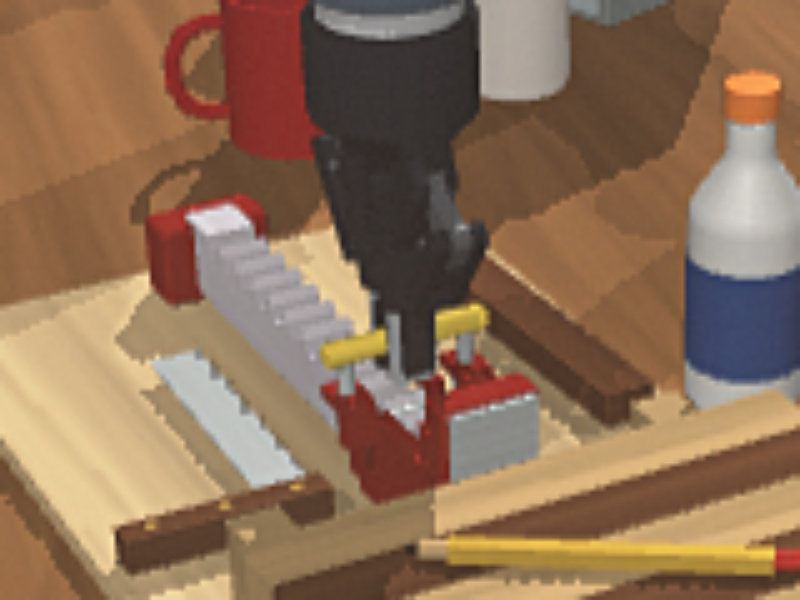

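The bar is back at its latched height, and the +9 N upward reading means the pin has bottomed. I'll release it and retreat.

Request:
{"op": "apply_moves", "data": {"motion": "0.4 0 0 0 0;0.4 0 0 0 0;0.4 0 0 0 0;0.4 0 0 0 0;0.4 0 0 0 0;0.4 0 0 0 0;0.4 0 0 0 0;0.4 0 0 -0.01 0;0.4 0 0 -0.03 0;0.4 0 0 -0.06 0;0.4 0 0 -0.09 0;0.4 0 0 -0.12 0;0.4 0 0 -0.12 0;0.4 0 0 -0.12 0;0.4 0 0 -0.12 0"}}

```text
clock: 10.33
eef_pos: [514.9, 94.6, 368.8]
tcp_rot: [-3.142, 0.0, -2.964]
contact_force: [0.9, 0.1, -0.1]
opening: 0.696
```

Run:
```python
from h import *
a=np.radians(10.25); v=np.array([-np.sin(a),np.cos(a),0])
for c in("scene","side","wrist"):
  f=grab_frame(c); im=f["img"][:,:,::-1]
  if c=="side": im=cv2.resize(im[120:240,160:320],(800,600))
  cv2.imwrite(f"pics/h_{c}.png",im)
  if c=="wrist": np.savez("h.npz",**f)
  P={}
  for q in ("panel_edge","jaw_face","release_bar","pencil_mid","offcut_mid","square_mid","glue_mid"):
    for d in spotter.place_of(q,c)[:1]: print(c,q,d); P[q]=np.array(d["point"])
  if "jaw_face" in P and "panel_edge" in P: print("gap",(P["jaw_face"]-P["panel_edge"])@v)
s=r.sense();print(s["clock"],s["eef_pos"],s["opening"],s["contact_force"])
```

```text
scene panel_edge {'point': [532.9, -11.5, 70.1], 'conf': 0.76}
scene jaw_face {'point': [533.7, 10.5, 83.0], 'conf': 0.78}
scene release_bar {'point': [513.5, 94.8, 93.2], 'conf': 0.75}
scene pencil_mid {'point': [546.1, -96.2, 85.6], 'conf': 0.8}
scene offcut_mid {'point': [613.0, 219.7, 20.5], 'conf': 0.83}
scene square_mid {'point': [426.0, 82.8, 22.1], 'conf': 0.78}
scene glue_mid {'point': [706.6, 148.6, 89.8], 'conf': 0.56}
gap 21.506540511839315
side panel_edge {'point': [539.0, -15.8, 75.4], 'conf': 0.79}
side jaw_face {'point': [532.5, 7.0, 78.5], 'conf': 0.67}
side release_bar {'point': [426.2, 86.8, 19.5], 'conf': 0.65}
side pencil_mid {'point': [545.1, -91.8, 80.3], 'conf': 0.69}
side offcut_mid {'point': [611.5, 217.9, 19.2], 'conf': 0.89}
side square_mid {'point': [426.3, 85.3, 20.5], 'conf': 0.92}
side glue_mid {'point': [707.8, 147.8, 85.6], 'conf': 0.82}
gap 23.592760951915405
wrist panel_edge {'point': [538.3, -13.6, 70.0], 'conf': 0.8}
wrist jaw_face {'point': [533.8, 12.6, 80.5], 'conf': 0.62}
wrist release_bar {'point': [517.0, 93.8, 95.2], 'conf': 0.78}
wrist pencil_mid {'point': [552.5, -96.1, 84.6], 'conf': 0.8}
wrist offcut_mid {'point': [614.0, 218.4, 19.2], 'conf': 0.97}
wrist square_mid {'point': [427.4, 87.0, 21.7], 'conf': 0.69}
gap 26.582612232965108
11.5333 [515.23204019  94.74346115 368.70268408] 0.6983964889161368 [-0.62338697  0.21979186  0.14098996]
```

View pics/h_wrist.png

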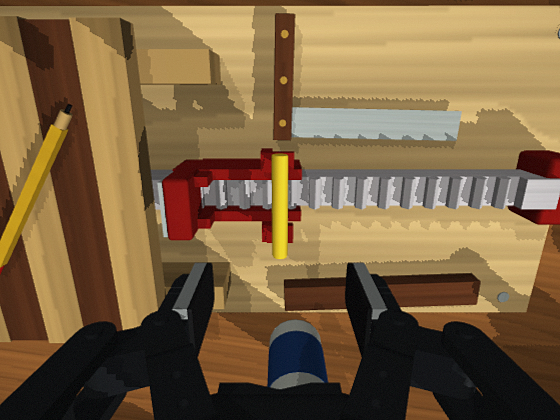

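View pics/h_side.png

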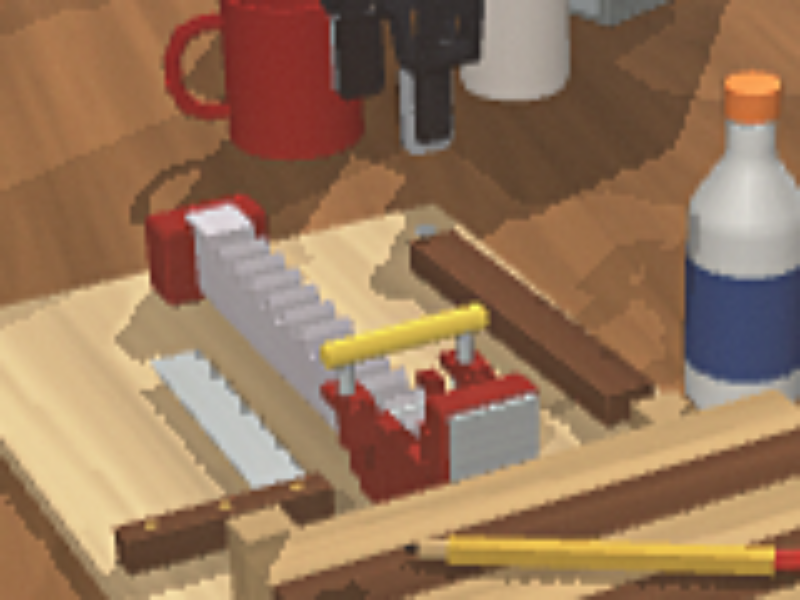

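The wrist view shows the panel's edge at about x=145 and the jaw face at about x=164, with visible space between them. The bar sits low at (280,205), and the pencil, offcut and square haven't moved. All three cameras put the gap between 21 and 27 mm.

```bash
python3 -c "
from rig import r
print(r.sign_off())"
```

```text
the job is handed in; nothing more can be done
None
```

I held the release bar up about 16 mm and slid the jaw 200 mm (10 notches) towards the panel. I then lowered the bar, let it go and backed the gripper off 120 mm. The job was handed in at about 11.5 s; it reported no verdict.

**Latch:** the lowered bar was back at its starting TCP height of 249.7 mm, with a 9 N upward reading showing the pin had bottomed. After release, the networks put the bar at 93–95 mm above the bench (latched is 94 mm).

**Gap:** the three cameras gave 21.5, 23.6 and 26.6 mm. My first measurements minus the slide gave 22 mm. All are under 30 mm, and the pictures show the jaw clear of the panel.

**Other things:** the panel, pencil, offcut, square and glue bottle read the same as at the start, within the networks' usual error. The wrist camera's pencil reading was 6 mm off the first ones, but scene and side agreed with them.

**Disagreement:** the last side-camera call for the release bar reported the try square instead. I dropped it, because the scene and wrist cameras and the pictures showed the bar where it should be.

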